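# Shut the bench air valve under its sliding cover

## Robot

A 6-joint arm with a two-finger parallel gripper is mounted at the origin on the work surface. World frame = base frame: x ahead of the robot, y to its left, z up, the work surface at z = 0. Lengths are in m, angles in rad, forces in N, time in s.
With the tool pointing down it reaches from about 0.425 to 0.95 m from the base axis. Payload 3.5 kg.
Tool frame: the origin (TCP) lies midway between the tips of the shut fingers; the grasp point (between the pads) lies 19 mm behind it; x points along the fingers, y is the direction in which the jaws open and shut, and the axes are right-handed (so a half turn about x gives the same grasp; the last joint's range is limited). The gripper opens to 85 mm and grips with 20 to 120 N. Pads are 22 mm wide; open, the fingers measure 114 mm over their backs; the gripper's body (76 mm by 85 mm) begins 54 mm behind the grasp point. The pads swing forward as they close: fully open they stand 13 mm farther back than shut.
Start: joints at [-1.428, 0.286, 1.577, -0, 1.279, -0.15], TCP at [0.195, -0.646, 0.231] pointing down, gripper open.
Joint ranges: [-2.77, 2.77], [-0.9, 2.22], [0.21, 2.48], [-1.53, 4.67], [0.24, 2.81], [-2.84, 2.84]. Speed limits (rad/s): [2.79, 2.79, 3.14, 3.14, 3.14, 3.14].

## Interface

Orientations are given as a unit quaternion [x, y, z, w].
In Python, from plant import sensors, optics, ctrl gives the robot as it stands.
- The arm moves only by the tool arm_command, never from a script. Its argument "increments" is a list that holds one entry, the list of rows, each a list of 4 numbers: the shift along the tool's x, y, z in cm, then the turn about the tool's x in rad. A call has 1 to 20 rows; each row shifts and turns the commanded pose from where the row before left it, along the tool's axes as they then stand; what a row does not reach is not made up. A row lasts 1/8 s, in which the tool goes at most 62.5 mm and 10.7 degrees, less where a joint would pass 70% of its speed; a pose out of reach is approached as far as the arm can. A call with a gripper value outside its range is refused whole. "grip" is the finger opening in cm, from 0 to 8.54, set as the call begins (left out, the last holds). The fingers move at their own pace and stop on an object; "grip_force" is the grip in N (left out, the last holds). Time passes only in rows, so rows that do not move let the fingers close. It gives the time, the measured TCP pose, the force and the opening at its end, in the units of the state.
- sensors.get_state(): the state, without advancing time (a new reading comes with each control period).
- optics.read_camera(name): name is "scene" or "top"; returns the picture (480x640x3 uint8, blue, green, red); there is no depth.
- optics.camera_model(name): a dict with "camera_matrix" (3x3 intrinsics, pixels), "world_from_camera" (4x4, takes a point from camera to world coordinates). Camera axes: x right, y up, looking along -z (the intrinsics and any distortion apply to the point x, -y, -z); pixel columns grow to the right and rows downward; lengths in m; the calibration is good to about 2 mm. A picture is of the moment at which its call begins. camera_model takes no time and is no camera call.
- ctrl.sign_off(): hands the job in, once; it reports no verdict.
Trained networks look in the newest picture that a camera, given by its name, has taken for a name from the list of things; names that differ only in an ending like _2 or _b are one class to them, and where a whole thing is asked for, a point or a joint stands for the part that bears it (a point fixed in the world has none). Each returns a list of dicts, best first, with "conf" (0 to 1); they miss things now and then, are a little off and sometimes report something else, mostly with a low value. They report only what shows in the picture. A call takes as long as a camera call.
- optics.boxes_of(camera, query): "at" ([row, column] in pixels, amid what is visible of it).
- optics.place_of(camera, query): "at" ([row, column] in pixels: a listed point, or the origin of a listed thing).
The state is a dict: "time": time; "qpos": joint angles; "dq": joint speeds; "joint_efforts": joint torques, N m; "eef_pos": TCP position; "tcp_rot": TCP orientation; "contact_force": force on the tool from outside, world axes, zero at the start; "wrist_torque": the same for the moment, N m; "opening": opening from 0.0 (shut) to 1.0 (fully open).
Only numpy, scipy, OpenCV 4.12 (cv2) and the standard library are available. Lean on these libraries where they do the work, as an engineer would, in place of code of your own. Each camera call takes 0.05 s, during which the arm holds its last target.

## Task

Slide the plywood cover of the air-valve box fully back, away from the robot, to uncover the two valve handles; then push the marked handle, the one that ends in a round disc, clockwise all the way to its stop, so that it lies across its pipe and the valve is shut. Leave the cover back and the other valve handle as it is. Do it all by pushing with the fingertips: lift nothing, and leave everything else on the bench where it is.

Things in the scene. Friction and masses are not known exactly. Their poses are not given: they have to be found in the camera images.
- valve_box: Fixed grey steel box. Origin: underside centre of its open part; +x away from the robot (yaw within 0.3 rad), +y left. Open part 154 (x) by 306 mm (y), walls 4 mm, top at 70 mm; side walls run back to x = 225 mm as cover runners, joined there. Under each valve a copper pipe (20 mm dia., axis at 24 mm) runs along x, brass valve body's top at 39 mm; free above that up to the handles at 50 mm
- cover (a joint): Slide of the plywood cover along box +x (away from the robot), m: 0 = closed over both valves, 0.15 = stop, fully back on the runners, open part uncovered. Starts at 0 to 0.02. Slides with about 3 N, stays where left. Cover 156 x 318 x 6 mm, underside 71 mm above the bench; closed, it is centred over the open part
- cover_lug (a point): Centre of the cover's push lug, a dark wooden bar fixed across the cover near its front edge: 16 mm (box x) by 80 mm (box y), 22 mm tall above the cover, top 99 mm above the bench. The point lies 88 mm above the bench, 33 mm behind the cover's front edge (towards box +x). Moves with the cover
- disc_handle (a joint): Turn of the marked handle (round disc end), rad. 0 = open: it points from its pivot towards the robot (box -x), along the pipe. Turns clockwise from above, tip swinging to box +y (left); 1.571 = stop = shut, pointing along box +y, across the pipe. Starts at 0 to 0.25. Needs about 0.12 N m (2 to 3 N near the tip); stays where left
- disc_pivot (a point): On the vertical turning axis of the marked handle at its mid height, 57 mm above the bench. At box x = 40 mm and box y = -65 or +45 mm (the valves may be swapped)
- disc_tip (a point): Centre of the round disc, 34 mm across, at the end of the marked handle, 60 mm from the pivot, 57 mm above the bench. Handle black, 14 mm thick (50 to 64 mm above the bench); the bar between pivot and disc is 14 mm wide. A small flat steel stud is on top of the disc
- bar_handle (a joint): Turn of the other valve's handle, which must stay as it is: the same rad and directions. Starts at 0 to 0.25
- bar_pivot (a point): On the turning axis of the other handle, 57 mm above the bench, at the other of the two places
- bar_tip (a point): Point on the other handle's centre line 60 mm from its pivot. That handle is a plain straight black bar, 14 mm wide and 14 mm thick, with a square end 77 mm from the pivot and no disc
- mug: Loose bystander: white mug, 76 mm across, 90 mm tall, left of the valve box. Origin about the middle of its underside
- glue: Loose bystander: white glue bottle, 56 mm across, 150 mm tall, right of the valve box. Origin about the middle of its underside
- coupling: Loose bystander: standing brass hose coupling, 32 mm across, 50 mm tall, right of the valve box. Origin about the middle of its underside
- mallet: Loose bystander: wooden mallet lying at the left, about 270 mm long, head 130 mm across, 60 mm tall. Origin about the middle of its underside
- chisel: Loose bystander: chisel lying at the right, about 240 mm long, 24 mm tall. Origin about the middle of its underside
- offcut: Loose bystander: wood offcut 100 x 45 x 30 mm at the front left. Origin about the middle of its underside
- tape: Loose bystander: tape measure case 70 x 35 x 65 mm at the front right. Origin about the middle of its underside

How it is judged:
On the way, in this order (a step that is already met when the one before it is completed fails the run):
1. the cover is slid fully back (value of joint cover above 0.135 m), for 0.2 s.
2. the marked handle is pushed shut (value of joint disc_handle above 1.48 rad), for 0.2 s.
At the end, for the whole second after the job is handed in: The cover is within 15 mm of its back stop, the disc-ended handle is within 0.09 rad (5 degrees) of its shut stop, both at rest; the other handle's tip is within 12 mm of where it started and every bystander within 30 mm (value of joint cover above 0.135 m and value of joint disc_handle above 1.48 rad and distance of bar_tip from where it was at the start of the episode below 0.012 m and velocity of joint disc_handle between -0.05 and 0.05 rad/s and velocity of joint cover between -0.01 and 0.01 m/s and distance of each of mug, glue, coupling, mallet, chisel, offcut, tape from where it was at the start of the episode below 0.03 m); the robot touches nothing.
It fails at once if the other valve handle is turned (tip moved over 12 mm) (distance of bar_tip from where it was at the start of the episode above 0.012 m).
It fails at once if a bystander is lifted over 15 mm, or carried or shoved over 30 mm (distance of any of mug, glue, coupling, mallet, chisel, offcut, tape from where it was at the start of the episode above 0.03 m or height (world z) of any of mug, glue, coupling, mallet, chisel, offcut, tape above 0.015 m).
It also fails if it takes over 51 s, if anything falls off the work surface, if the arm or the gripper's body presses on something with over 40 N, if the wrist force passes 120 N, or if a joint passes its speed limit or range.

## Working session

There is one attempt and no reset: what is moved stays moved. The work goes in short steps, Python scripts to look and compute and a tool call to move; the robot and the scene stay as the last step left them, time stands still between calls to the robot, and variables do not carry over. Pictures are saved under pics/ and viewed, and the job is handed in when it is done.

Besides the shell and the picture viewer there is one more tool, called after ">>>" as a command line: name --argument value ..., lists and objects as JSON in quotes. arm_command: Moves the arm, as the interface text tells. Its arguments: {"type":"object","properties":{"increments":{"type":"array","items":{"type":"array","items":{"type":"array","items":{"type":"number"}}}},"grip":{"type":"number"},"grip_force":{"type":"number"}},"required":["increments"]}

```bash
mkdir -p pics; python3 - <<'E'
from plant import sensors, optics, ctrl
import cv2,numpy as np
np.set_printoptions(precision=4,suppress=True)
for n in ("scene","top"):
    im=optics.read_camera(n); cv2.imwrite(f"pics/{n}0.png",im)
    m=optics.camera_model(n); print(n,m)
    for q in ("cover_lug","cover","valve_box"):
        print(q,optics.place_of(n,q)[:2])
print(sensors.get_state())
E
```

```text
scene {'camera_matrix': array([[551.4084,   0.    , 318.7459],
       [  0.    , 551.4084, 239.5972],
       [  0.    ,   0.    ,   1.    ]]), 'world_from_camera': array([[ 0.6371, -0.4516,  0.6246,  1.3394],
       [ 0.7704,  0.3975, -0.4985, -0.6367],
       [-0.0232,  0.7988,  0.6011,  0.8709],
       [ 0.    ,  0.    ,  0.    ,  1.    ]])}
cover_lug [{'at': [263.3, 283.2], 'conf': 0.69}, {'at': [322.7, 198.1], 'conf': 0.56}]Traceback (most recent call last):
  File "<stdin>", line 8, in <module>
ValueError: it knows: bar_pivot, bar_tip, chisel, coupling, cover_lug, disc_pivot, disc_tip, glue, mallet, mug, offcut, tape, valve_box
```

```bash
cat > h.py <<'E'
from plant import sensors, optics, ctrl
import cv2,numpy as np
np.set_printoptions(precision=4,suppress=True)
def unproj(n,at,z):
    m=optics.camera_model(n);K=np.array(m['camera_matrix']);T=np.array(m['world_from_camera'])
    r,c=at; d=np.linalg.inv(K)@[c,r,1]; d=T[:3,:3]@[d[0],-d[1],-d[2]]; o=T[:3,3]
    return o+d*(z-o[2])/d[2]
def proj(n,p):
    m=optics.camera_model(n);K=np.array(m['camera_matrix']);T=np.array(m['world_from_camera'])
    q=T[:3,:3].T@(np.array(p)-T[:3,3]); u=K@[q[0],-q[1],-q[2]]; return u[:2]/u[2]
E
python3 - <<'E'
from h import *
print({k:v for k,v in optics.camera_model("top").items()})
for n in ("scene","top"):
    im=optics.read_camera(n); cv2.imwrite(f"pics/{n}0.png",im)
    for q,z in (("cover_lug",.088),("valve_box",0),("glue",0),("mug",0),("coupling",0),("mallet",0),("chisel",0),("offcut",0),("tape",0)):
        for d in optics.place_of(n,q)[:2]: print(n,q,d,unproj(n,d['at'],z))
print(sensors.get_state())
E
```

```text
{'camera_matrix': array([[566.5861,   0.    , 337.3992],
       [  0.    , 566.5861, 234.3941],
       [  0.    ,   0.    ,   1.    ]]), 'world_from_camera': array([[-0.025 ,  0.9966, -0.0788,  0.3827],
       [-0.9997, -0.0243,  0.0103,  0.0286],
       [ 0.0084,  0.079 ,  0.9968,  1.8328],
       [ 0.    ,  0.    ,  0.    ,  1.    ]])}
scene cover_lug {'at': [262.6, 281.3], 'conf': 0.77} [ 0.5364 -0.1052  0.088 ]
scene cover_lug {'at': [173.4, 358.1], 'conf': 0.59} [0.3611 0.2919 0.088 ]
scene glue {'at': [393.5, 206.4], 'conf': 0.91} [ 0.6714 -0.3916  0.    ]
scene mug {'at': [275.7, 391.8], 'conf': 0.88} [0.6619 0.1255 0.    ]
scene coupling {'at': [323.4, 195.0], 'conf': 0.8} [ 0.4907 -0.3147  0.    ]
scene mallet {'at': [278.1, 394.3], 'conf': 0.75} [0.672  0.1237 0.    ]
scene mallet {'at': [177.0, 438.9], 'conf': 0.67} [0.432  0.5654 0.    ]
scene chisel {'at': [397.6, 135.2], 'conf': 0.8} [ 0.5902 -0.5009  0.    ]
scene offcut {'at': [170.2, 358.1], 'conf': 0.89} [0.2366 0.4098 0.    ]
scene offcut {'at': [397.1, 134.9], 'conf': 0.19} [ 0.5888 -0.5009 -0.    ]
scene tape {'a
[... 569 characters left out ...]
.    ]
top chisel {'at': [207.0, 490.6], 'conf': 0.58} [ 0.6051 -0.4927  0.    ]
top offcut {'at': [320.0, 213.2], 'conf': 0.72} [0.2625 0.414  0.    ]
top tape {'at': [308.3, 459.2], 'conf': 0.9} [ 0.2796 -0.3762  0.    ]
{'time': 1.1, 'qpos': array([-1.428 ,  0.2863,  1.5767, -0.    ,  1.2786, -0.15  ]), 'dq': array([-0.0004, -0.0016, -0.0013,  0.0002, -0.0004,  0.0003]), 'joint_efforts': array([  0.0001, -40.5972, -29.2947,  -0.0002,   0.0005,   0.    ]), 'eef_pos': array([ 0.1949, -0.6462,  0.2313]), 'tcp_rot': array([-0.6995, -0.1032,  0.6995, -0.1031]), 'contact_force': array([-0.0739,  0.087 ,  0.9591]), 'wrist_torque': array([-0.0069,  0.0396, -0.0013]), 'opening': 1.004409795041234}
```

View pics/scene0.png

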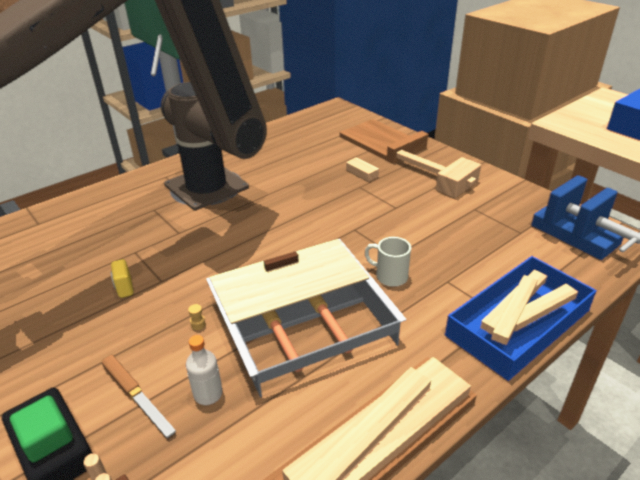

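View pics/top0.png

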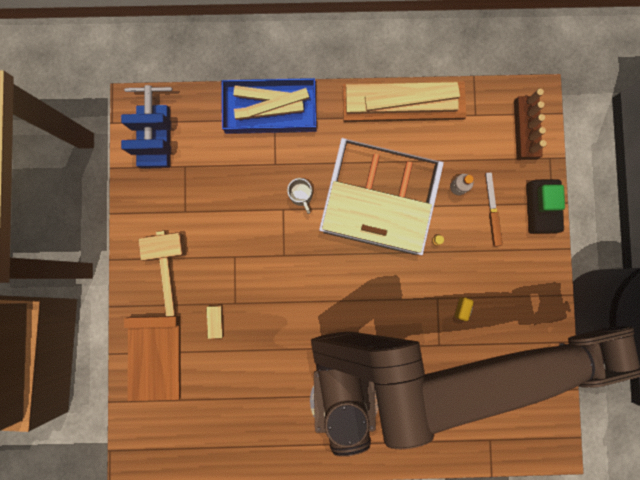

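```bash
python3 - <<'E'
from h import *
im=cv2.imread("pics/top0.png")[130:265,310:455]
cv2.imwrite("pics/crop0.png",cv2.resize(im,None,fx=5,fy=4.4,interpolation=cv2.INTER_CUBIC))
im=cv2.resize(cv2.imread("pics/top0.png")[130:265,310:455],None,fx=4,fy=4,interpolation=cv2.INTER_CUBIC);cv2.imwrite("pics/crop0b.png",im)
E
```

```text
(no output)
```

View pics/crop0b.png

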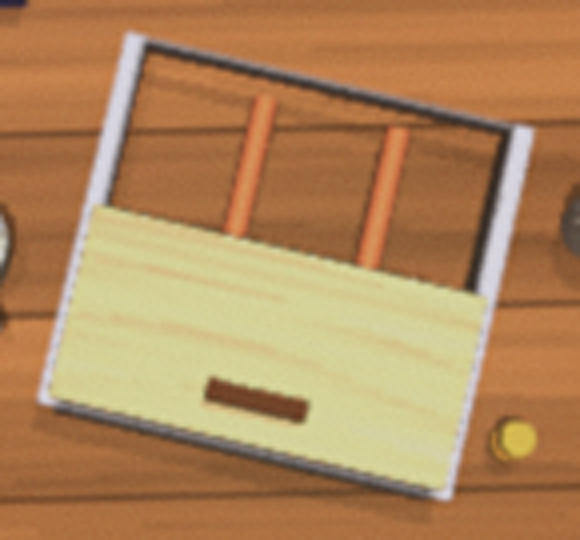

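```bash
python3 - <<'E'
from h import *
def w(c,z): return unproj("top",(130+(c[1]-1.5)/4,310+(c[0]-1.5)/4),z)[:2]
C=[w(c,.077) for c in [(48,400),(440,490),(488,298),(95,205)]]
B=[w(c,.07) for c in [(40,403),(450,498),(533,127),(128,33)]]
L=w((256,399),.099)
print(np.array(C),np.array(B),L)
print(np.linalg.norm(C[0]-C[1]),np.linalg.norm(C[1]-C[2]),np.linalg.norm(B[0]-B[1]),np.linalg.norm(B[1]-B[2]))
from scipy.optimize import least_squares
bl=np.array([(-.077,.153),(-.077,-.153),(.225,-.153),(.225,.153)])
cl=np.array([(-.078,.159),(-.078,-.159),(.078,-.159),(.078,.159)])
def f(p,r=False):
    c,s=np.cos(p[2]),np.sin(p[2]);R=np.array([[c,-s],[s,c]])
    e=[(bl@R.T+p[:2]-B), (cl+[p[3],0])@R.T+p[:2]-C, (np.array([-.045+p[3],0])@R.T+p[:2]-L)[None]]
    return np.vstack(e).ravel()
for h in (.153,.161): 
    bl[:,1]=np.sign(bl[:,1])*h
    r=least_squares(f,[.58,-.1,-.2,0.01]);print(r.x,(r.fun.reshape(-1,2)*1000).round(1))
E
```

```text
[[ 0.5376  0.0591]
 [ 0.4601 -0.2434]
 [ 0.6092 -0.2864]
 [ 0.6899  0.0188]] [[ 0.536   0.0655]
 [ 0.4539 -0.2521]
 [ 0.7452 -0.3285]
 [ 0.828  -0.0107]] [ 0.5325 -0.101 ]
0.3122949285753355 0.1552350691402547 0.32802165728921856 0.30110961258467855
[ 0.5694 -0.112  -0.2566  0.0052] [[ -2.3 -10. ]
 [  2.1  11.6]
 [  3.   11.3]
 [ -2.2 -10.5]
 [  1.8   1.1]
 [ -1.4  -3.9]
 [  0.3  -0.5]
 [  0.3   1.8]
 [ -1.6  -0.9]]
[ 0.5694 -0.112  -0.2566  0.0052] [[-0.2 -2.3]
 [ 0.1  3.8]
 [ 0.9  3.6]
 [-0.1 -2.7]
 [ 1.8  1.1]
 [-1.4 -4. ]
 [ 0.3 -0.5]
 [ 0.3  1.8]
 [-1.6 -0.9]]
```

```bash
cat >> h.py <<'E'
from scipy.spatial.transform import Rotation as R
BO=np.array([0.5694,-0.112]);YAW=-0.2566
def b2w(x,y):
    c,s=np.cos(YAW),np.sin(YAW); return BO+[c*x-s*y,s*x+c*y]
def w2b(p):
    d=np.array(p[:2])-BO;c,s=np.cos(YAW),np.sin(YAW); return np.array([c*d[0]+s*d[1],-s*d[0]+c*d[1]])
def st():
    s=sensors.get_state(); M=R.from_quat(s['tcp_rot']).as_matrix()
    print('t',s['time'],'pos',s['eef_pos'],'box',w2b(s['eef_pos']),'F',s['contact_force'],'op',s['opening'],'q',s['qpos'])
    print('tool axes cols\n',M); return s,M
def inc(tgt,yawz=None):
    s,M=st(); print('tool inc cm',M.T@(np.array(tgt)-s['eef_pos'])*100)
E
python3 - <<'E'
from h import *
t=b2w(-.09,0); inc([*t,.2]); s,M=st()
print('z heading',np.arctan2(M[1,2],M[0,2]))
E
```

```text
t 1.1 pos [ 0.1949 -0.6462  0.2313] box [-0.2267 -0.6118] F [-0.0739  0.087   0.9591] op 1.004409795041234 q [-1.428   0.2863  1.5767 -0.      1.2786 -0.15  ]
tool axes cols
 [[-0.      0.2886 -0.9574]
 [ 0.     -0.9574 -0.2886]
 [-1.     -0.     -0.    ]]
tool inc cm [  3.1325 -45.04   -43.6039]
t 1.1 pos [ 0.1949 -0.6462  0.2313] box [-0.2267 -0.6118] F [-0.0739  0.087   0.9591] op 1.004409795041234 q [-1.428   0.2863  1.5767 -0.      1.2786 -0.15  ]
tool axes cols
 [[-0.      0.2886 -0.9574]
 [ 0.     -0.9574 -0.2886]
 [-1.     -0.     -0.    ]]
z heading -2.848802705365623
```

>>> arm_command --increments '[[[0, 0, 0, 0.137], [0, 0, 0, 0.137], [0, 0, 0, 0.137], [0, 0, 0, 0.138], [0, -3, -0.7, 0], [0, -5, -1.1, 0], [0, -5.5, -1.2, 0], [0, -5.5, -1.2, 0], [0, -5.5, -1.2, 0], [0, -5.5, -1.2, 0], [0, -5.5, -1.2, 0], [0, -5.5, -1.2, 0], [0, -5.5, -1.2, 0], [0, -5.5, -1.2, 0], [0, -5, -1.2, 0], [0, -3, -0.7, 0], [0, 0, 0, 0]]]' --grip 0 --grip_force 60

```text
time: 3.22
eef_pos: [0.4761, -0.0979, 0.2315]
tcp_rot: [0.702, -0.089, -0.701, -0.089]
contact_force: [-0.0, 0.9, 0.2]
opening: 0.001
```

```bash
python3 - <<'E'
from h import *
inc([*b2w(-.09,0),.084])
E
```

```text
t 3.225 pos [ 0.4761 -0.0979  0.2315] box [-0.0938 -0.0101] F [-0.0019  0.8602  0.217 ] op 0.0013728623901596638 q [-0.412  -0.1407  2.0287  0.      1.2533  1.4112]
tool axes cols
 [[ 0.0003 -0.2497 -0.9683]
 [-0.0001 -0.9683  0.2497]
 [-1.      0.     -0.0003]]
tool inc cm [14.75   -1.0076 -0.384 ]
```

>>> arm_command --increments '[[[4, -0.4, 0, 0], [5, -0.6, 0, 0], [4, 0, 0, 0], [1.6, 0, 0, 0], [0, 0, -1.5, 0], [0, 0, -1.5, 0], [0, 0, -1, 0], [0, 0, -1, 0], [0, 0, -1, 0], [0, 0, 0, 0]]]'

```text
time: 4.47
eef_pos: [0.5374, -0.1053, 0.0855]
tcp_rot: [0.702, -0.09, -0.701, -0.09]
contact_force: [-0.4, 0.0, 0.2]
opening: -0.0
```

```bash
python3 - <<'E'
from h import *
st()
cv2.imwrite("pics/s1.png",optics.read_camera("scene"))
E
```

```text
t 4.475 pos [ 0.5374 -0.1053  0.0855] box [-0.0327 -0.0017] F [-0.4337  0.0337  0.1731] op -0.00025425000706843706 q [-0.3791  0.1764  1.9973  0.0004  0.9656  1.4477]
tool axes cols
 [[ 0.0022 -0.2534 -0.9674]
 [-0.0005 -0.9674  0.2534]
 [-1.     -0.0001 -0.0023]]
```

View pics/s1.png

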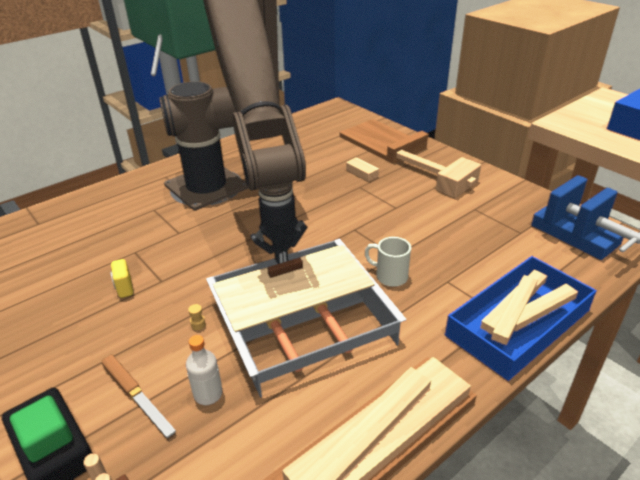

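The picture shows the finger in front of the lug at about (283, 262), with the cover already moved slightly. I'll keep pushing.

>>> arm_command --increments '[[[0, 0, -1.2, 0], [0, 0, -1.2, 0], [0, 0, -1.2, 0], [0, 0, -1.2, 0], [0, 0, -1.2, 0], [0, 0, -1.2, 0], [0, 0, -1.2, 0], [0, 0, -1.2, 0], [0, 0, -0.8, 0], [0, 0, -0.5, 0], [0, 0, 0, 0]]]'

```text
time: 5.9
eef_pos: [0.6427, -0.1332, 0.086]
tcp_rot: [0.702, -0.091, -0.7, -0.09]
contact_force: [0.1, 0.5, -0.5]
opening: -0.002
```

```bash
python3 - <<'E'
from h import *
st()
cv2.imwrite("pics/s2.png",optics.read_camera("scene"))
optics.read_camera("top")
for n in ("scene","top"):
    for d in optics.place_of(n,"cover_lug")[:1]: print(n,d,w2b(unproj(n,d['at'],.088)))
E
```

```text
t 5.9 pos [ 0.6427 -0.1332  0.086 ] box [ 0.0763 -0.0019] F [ 0.089   0.5255 -0.5483] op -0.001875815227743014 q [-0.3586  0.3914  1.7245 -0.      1.0228  1.4684]
tool axes cols
 [[ 0.0026 -0.2535 -0.9673]
 [-0.001  -0.9673  0.2535]
 [-1.      0.0003 -0.0028]]
scene {'at': [296.6, 307.2], 'conf': 0.92} [0.0942 0.0051]
```

View pics/s2.png

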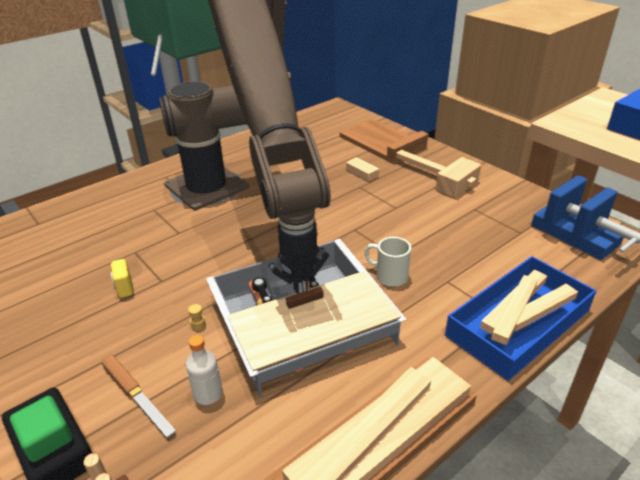

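>>> arm_command --increments '[[[0, 0, -0.4, 0], [0, 0, -0.4, 0], [0, 0, -0.3, 0], [0, 0, 0, 0]]]'

```text
time: 6.6
eef_pos: [0.6527, -0.1356, 0.0853]
tcp_rot: [0.702, -0.09, -0.701, -0.09]
contact_force: [-0.9, 0.2, 0.6]
opening: -0.0
```

>>> arm_command --increments '[[[0, 0, -0.3, 0], [0, 0, -0.3, 0], [0, 0, 0, 0]]]'

```text
time: 6.98
eef_pos: [0.6527, -0.1356, 0.0853]
tcp_rot: [-0.695, 0.089, 0.707, 0.091]
contact_force: [-18.5, 2.6, 12.7]
opening: -0.001
```

>>> arm_command --increments '[[[0, 0, 1.1, 0], [-1, 0, 1.5, 0], [-5, 0, 4, 0], [-3, 0, 5, 0], [0, 0, 5, 0], [0, 0, 3, 0], [0, 0, 0, 0]]]'

```text
time: 7.85
eef_pos: [0.4685, -0.0871, 0.174]
tcp_rot: [0.702, -0.09, -0.701, -0.09]
contact_force: [-0.3, 0.1, 0.1]
opening: -0.001
```

```bash
python3 - <<'E'
from h import *
st()
for n in ("scene","top"):
    cv2.imwrite(f"pics/{n}3.png",optics.read_camera(n))
    for q,z in (("cover_lug",.088),("disc_tip",.057),("disc_pivot",.057),("bar_tip",.057),("bar_pivot",.057)):
        for d in optics.place_of(n,q)[:2]: print(n,q,d,w2b(unproj(n,d['at'],z)))
im=cv2.imread("pics/scene3.png")[220:370,190:410];cv2.imwrite("pics/c3.png",cv2.resize(im,None,fx=3.5,fy=3.5,interpolation=cv2.INTER_CUBIC))
im=cv2.imread("pics/top3.png")[130:265,310:455];cv2.imwrite("pics/c3t.png",cv2.resize(im,None,fx=4,fy=4,interpolation=cv2.INTER_CUBIC))
E
```

```text
t 7.85 pos [ 0.4685 -0.0871  0.174 ] box [-0.104  -0.0015] F [-0.2639  0.0622  0.1084] op -0.0007245121806398537 q [-0.3973 -0.1053  2.1064  0.0004  1.1384  1.4296]
tool axes cols
 [[ 0.002  -0.2535 -0.9673]
 [-0.0005 -0.9673  0.2535]
 [-1.     -0.0001 -0.0021]]
scene cover_lug {'at': [300.0, 305.8], 'conf': 0.94} [ 0.1023 -0.0017]
scene disc_tip {'at': [282.5, 259.4], 'conf': 0.89} [-0.0264 -0.0595]
scene disc_pivot {'at': [301.4, 264.7], 'conf': 0.82} [ 0.0365 -0.0703]
scene disc_pivot {'at': [174.2, 359.7], 'conf': 0.7} [-0.3446  0.3655]
scene bar_tip {'at': [277.8, 394.8], 'conf': 0.5} [0.0939 0.2185]
scene bar_tip {'at': [269.8, 307.7], 'conf': 0.48} [-0.0184  0.0551]
scene bar_pivot {'at': [287.7, 315.9], 'conf': 0.55} [0.0455 0.0464]
scene bar_pivot {'at': [172.1, 360.3], 'conf': 0.49} [-0.3545  0.3728]
top cover_lug {'at': [183.4, 384.3], 'conf': 0.79} [0.1104 0.0006]
top cover_lug {'at': [319.6, 212.0], 'conf': 0.39} [-0.4198  0.4183]
top disc_tip {'at': [229.0, 394.3], 'conf': 0.67} [-0.018 -0.064]
top disc_pivot {'at': [211.4, 399.4], 'conf': 0.52} [ 0.0401 -0.0673]
top bar_tip {'at': [217.5, 355.7], 'conf': 0.5} [-0.0106  0.0626]
top bar_pivot {'at': [201.5, 363.9], 'conf': 0.41} [0.0449 0.0489]
top bar_pivot {'at': [307.3, 459.6], 'conf': 0.26} [-0.2101 -0.3167]
```

View pics/c3.png

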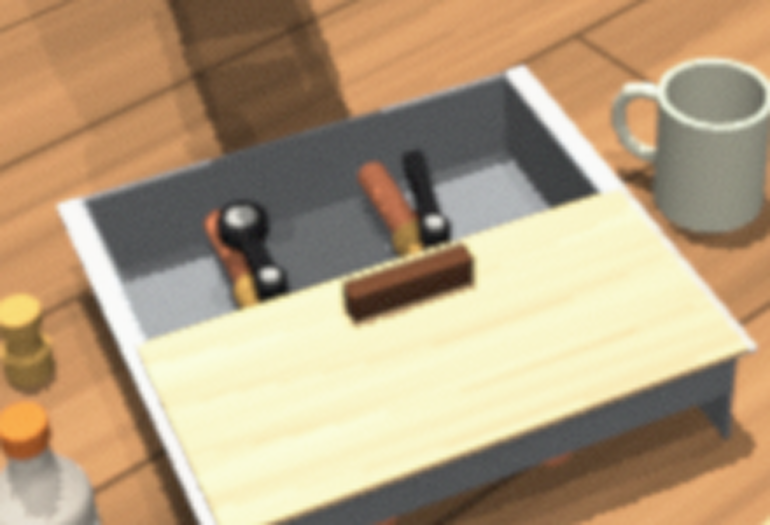

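View pics/c3t.png

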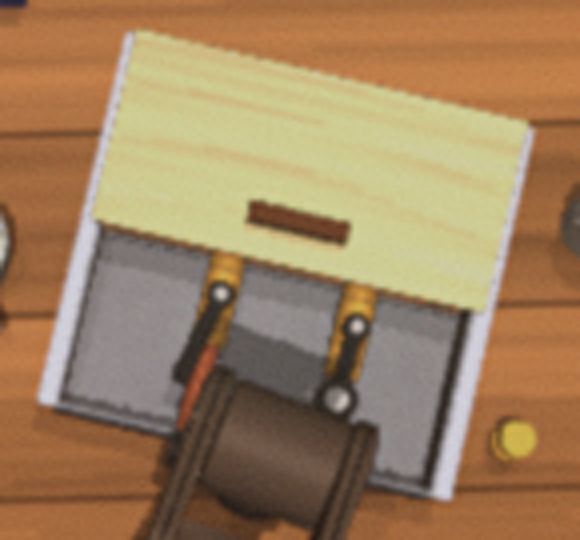

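>>> arm_command --increments '[[[0, 0, 0, -0.157], [0, 0, 0, -0.157], [0, 0, 0, -0.157], [0, 0, 0, -0.157], [0, 0, 0, -0.157], [0, 0, 0, -0.157], [0, 0, 0, -0.157], [0, 0, 0, -0.157], [0, 0, 0, -0.157], [0, 0, 0, -0.157], [0, 2, 2.7, 0], [0, 3, 4, 0], [0, 2.4, 3, 0], [0, 1, 1.35, 0], [0, 0, 0, 0]]]'

```text
time: 10.32
eef_pos: [0.5224, -0.2161, 0.1738]
tcp_rot: [-0.56, -0.432, 0.56, -0.431]
contact_force: [0.2, -0.4, -0.4]
opening: -0.001
```

```bash
python3 - <<'E'
from h import *
inc([*b2w(-.02,-.112),.05])
cv2.imwrite("pics/s4.png",optics.read_camera("scene"))
E
```

```text
t 10.325 pos [ 0.5224 -0.2161  0.1738] box [-0.019  -0.1126] F [ 0.1855 -0.3846 -0.4085] op -0.001328031361905876 q [-0.5717  0.1016  1.9001  0.0003  1.1408 -0.3138]
tool axes cols
 [[-0.0007  0.9669 -0.2552]
 [ 0.0008 -0.2552 -0.9669]
 [-1.     -0.0009 -0.0006]]
tool inc cm [12.3824 -0.0846 -0.0514]
```

View pics/s4.png

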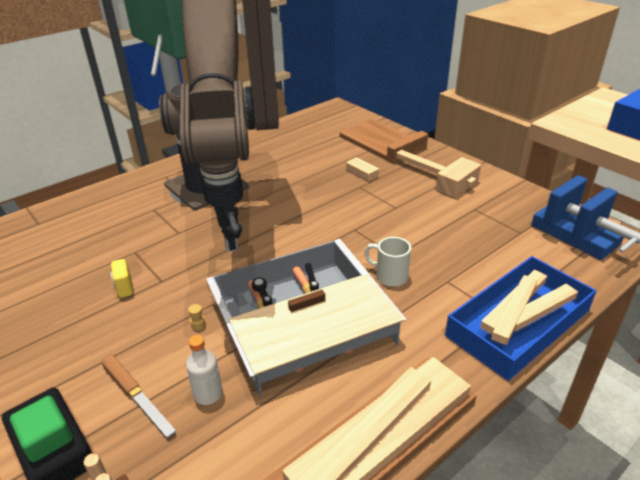

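The fingertip hangs at about (232, 245), right of the disc at (260, 283). Now I'll descend beside the disc.

>>> arm_command --increments '[[[3, 0, 0, 0], [4, 0, 0, 0], [3, 0, 0, 0], [1.5, 0, 0, 0], [0.9, 0, 0, 0], [0, 0, 0, 0]]]'

```text
time: 11.12
eef_pos: [0.5226, -0.2155, 0.0504]
tcp_rot: [0.56, 0.432, -0.56, 0.432]
contact_force: [-0.2, -0.2, 0.0]
opening: 0.002
```

```bash
python3 - <<'E'
from h import *
st()
im=optics.read_camera("scene")[220:370,190:410];cv2.imwrite("pics/c5.png",cv2.resize(im,None,fx=3.5,fy=3.5,interpolation=cv2.INTER_CUBIC))
E
```

```text
t 11.125 pos [ 0.5226 -0.2155  0.0504] box [-0.0189 -0.112 ] F [-0.2033 -0.1879  0.0033] op 0.002142072469535266 q [-0.5706  0.2674  1.9647  0.      0.9094 -0.3141]
tool axes cols
 [[ 0.0002  0.9673 -0.2537]
 [-0.0001 -0.2537 -0.9673]
 [-1.      0.0002  0.    ]]
```

View pics/c5.png

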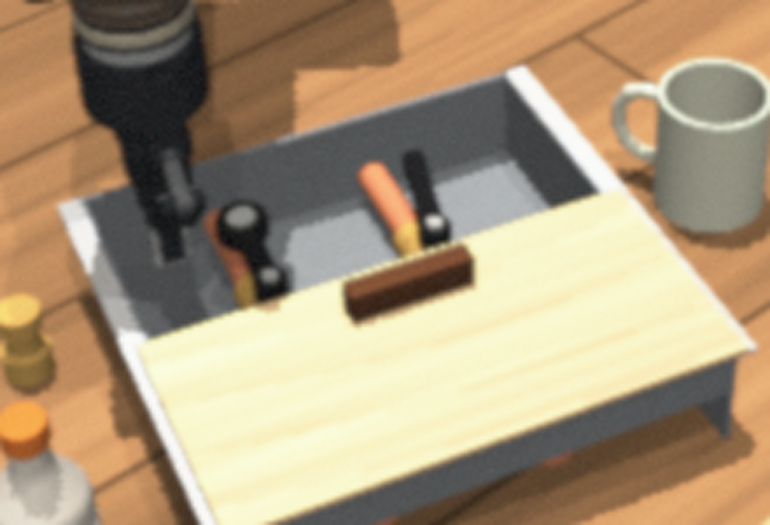

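The finger is inside the box, right of the disc and not touching it. Next, contact and the first part of the arc.

>>> arm_command --increments '[[[0, 0, -0.8, 0], [0, 0, -0.7, 0], [0, 0, -0.4, 0], [0, -0.33, -0.72, 0.12], [0, -0.33, -0.72, 0.12], [0, -0.33, -0.72, 0.12], [0, -0.33, -0.72, 0.12], [0, -0.33, -0.72, 0.12], [0, -0.33, -0.72, 0.12], [0, 0, 0, 0]]]'

```text
time: 12.42
eef_pos: [0.5335, -0.1509, 0.0503]
tcp_rot: [0.676, 0.208, -0.676, 0.208]
contact_force: [0.6, -0.4, -0.1]
opening: 0.0
```

```bash
python3 - <<'E'
from h import *
st()
im=optics.read_camera("scene")[220:370,190:410];cv2.imwrite("pics/c6.png",cv2.resize(im,None,fx=3.5,fy=3.5,interpolation=cv2.INTER_CUBIC))
for d in optics.place_of("scene","disc_tip")[:2]: print(d,w2b(unproj("scene",d['at'],.057)))
E
```

```text
t 12.425 pos [ 0.5335 -0.1509  0.0503] box [-0.0249 -0.0467] F [ 0.646  -0.4426 -0.1136] op 7.40672521224568e-05 q [-0.4587  0.2462  1.9916  0.0001  0.9035  0.5161]
tool axes cols
 [[ 0.0003  0.5612 -0.8277]
 [-0.     -0.8277 -0.5612]
 [-1.      0.0002 -0.0002]]
{'at': [281.9, 274.9], 'conf': 0.91} [-0.0128 -0.0277]
```

View pics/c6.png

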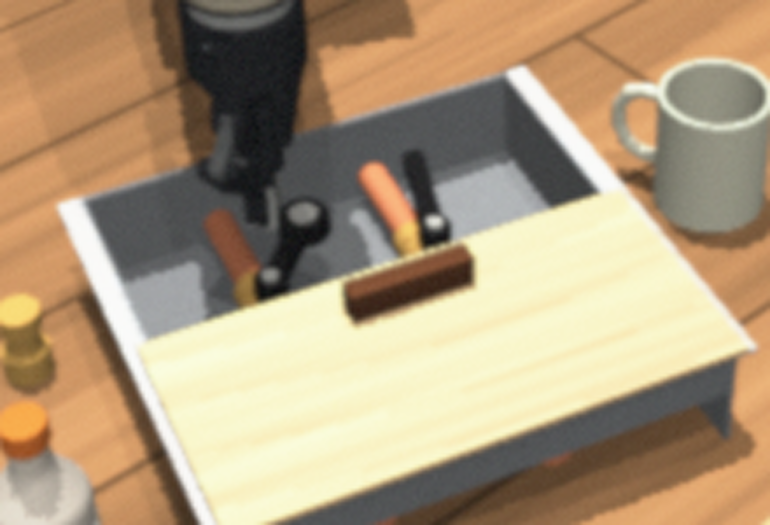

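>>> arm_command --increments '[[[0, -0.33, -0.72, 0.12], [0, -0.33, -0.72, 0.12], [0, -0.33, -0.72, 0.12], [0, -0.33, -0.72, 0.12], [0, -0.33, -0.72, 0.12], [0, -0.3, -0.65, 0.11], [0, 0, 0, 0]]]'

```text
time: 13.4
eef_pos: [0.5674, -0.1207, 0.05]
tcp_rot: [-0.706, 0.04, 0.706, 0.04]
contact_force: [-0.2, -1.2, 0.3]
opening: 0.001
```

```bash
python3 - <<'E'
from h import *
st()
im=optics.read_camera("scene")[220:370,190:410];cv2.imwrite("pics/c7.png",cv2.resize(im,None,fx=3.5,fy=3.5,interpolation=cv2.INTER_CUBIC))
for d in optics.place_of("scene","disc_tip")[:2]: print(d,w2b(unproj("scene",d['at'],.057)))
E
```

```text
t 13.4 pos [ 0.5674 -0.1207  0.05  ] box [ 0.0003 -0.0089] F [-0.2001 -1.2402  0.2697] op 0.0012424130603694466 q [-0.3845  0.2967  1.9282  0.0002  0.9169  1.2999]
tool axes cols
 [[-0.0001 -0.1135 -0.9935]
 [ 0.0002 -0.9935  0.1135]
 [-1.     -0.0002  0.0002]]
{'at': [292.0, 285.8], 'conf': 0.76} [ 0.029  -0.0184]
```

View pics/c7.png

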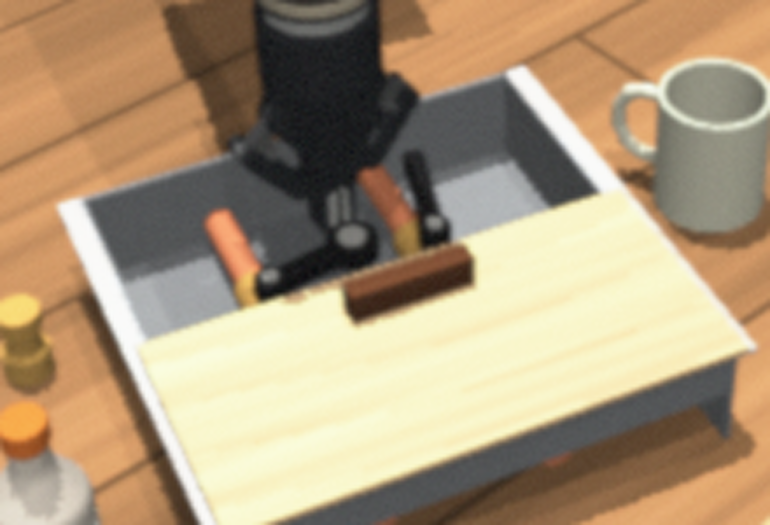

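>>> arm_command --increments '[[[0, -0.1, -0.5, 0.07], [0, 0, -0.4, 0.07], [0, 0, -0.2, 0], [0, 0, -0.2, 0], [0, 0, 0, 0]]]'

```text
time: 14.12
eef_pos: [0.5798, -0.1219, 0.0497]
tcp_rot: [-0.701, 0.09, 0.702, 0.09]
contact_force: [-1.6, 2.6, -1.1]
opening: -0.002
```

>>> arm_command --increments '[[[0, 0, -0.2, 0], [0, 0, -0.2, 0], [0, 0, -0.2, 0], [0, 0, 0, 0]]]'

```text
time: 14.62
eef_pos: [0.5804, -0.1219, 0.0494]
tcp_rot: [-0.695, 0.089, 0.708, 0.091]
contact_force: [-17.7, 6.0, 12.1]
opening: -0.005
```

```bash
python3 - <<'E'
from h import *
st()
E
```

```text
t 14.625 pos [ 0.5804 -0.1219  0.0494] box [ 0.0131 -0.0068] F [-17.6674   6.0012  12.0836] op -0.005282845843639246 q [-0.3772  0.3305  1.8854 -0.0021  0.9433  1.4493]
tool axes cols
 [[-0.0169 -0.2518 -0.9676]
 [ 0.0049 -0.9678  0.2517]
 [-0.9998 -0.0005  0.0176]]
```

Firm stop at box x = 13 mm, where I expected it. I'll back off straight, go up, and check.

>>> arm_command --increments '[[[0, 0, 0.8, 0], [0, 0, 1.2, 0], [-2, 0, 0, 0], [-5, 0, 0, 0], [-5, 0, 3, 0], [-3, 0, 4, 0], [0, 0, 4, 0], [0, 0, 0, 0]]]'

```text
time: 15.62
eef_pos: [0.4595, -0.0904, 0.2021]
tcp_rot: [0.703, -0.091, -0.7, -0.09]
contact_force: [0.0, -0.3, 0.8]
opening: 0.001
```

```bash
python3 - <<'E'
from h import *
st()
for n in ("scene","top"):
    cv2.imwrite(f"pics/{n}8.png",optics.read_camera(n))
    for q,z in (("cover_lug",.088),("disc_tip",.057),("disc_pivot",.057),("bar_tip",.057),("bar_pivot",.057)):
        for d in optics.place_of(n,q)[:2]: print(n,q,d,w2b(unproj(n,d['at'],z)))
    for q in ("mug","glue","coupling","mallet","chisel","offcut","tape"):
        for d in optics.place_of(n,q)[:1]: print(n,q,d,unproj(n,d['at'],0))
im=cv2.imread("pics/scene8.png")[220:370,190:410];cv2.imwrite("pics/c8.png",cv2.resize(im,None,fx=3.5,fy=3.5,interpolation=cv2.INTER_CUBIC))
im=cv2.imread("pics/top8.png")[130:265,310:455];cv2.imwrite("pics/c8t.png",cv2.resize(im,None,fx=4,fy=4,interpolation=cv2.INTER_CUBIC))
E
```

```text
t 15.625 pos [ 0.4595 -0.0904  0.2021] box [-0.1118 -0.007 ] F [ 0.0383 -0.3149  0.7868] op 0.0010851901152591848 q [-0.4114 -0.1586  2.0997 -0.0002  1.1965  1.4157]
tool axes cols
 [[ 0.0036 -0.2534 -0.9673]
 [-0.0017 -0.9674  0.2534]
 [-1.      0.0008 -0.004 ]]
scene cover_lug {'at': [299.8, 305.1], 'conf': 0.63} [ 0.1011 -0.0027]
scene cover_lug {'at': [396.7, 134.2], 'conf': 0.61} [ 0.1929 -0.3662]
scene disc_tip {'at': [292.7, 292.3], 'conf': 0.92} [ 0.0374 -0.0065]
scene disc_tip {'at': [278.0, 393.8], 'conf': 0.4} [0.0935 0.2162]
scene disc_pivot {'at': [302.5, 267.3], 'conf': 0.56} [ 0.0421 -0.0665]
scene bar_tip {'at': [270.3, 307.6], 'conf': 0.72} [-0.0169  0.0542]
scene bar_pivot {'at': [392.1, 208.8], 'conf': 0.23} [ 0.2149 -0.2442]
scene mug {'at': [275.8, 395.4], 'conf': 0.56} [0.6679 0.1317 0.    ]
scene glue {'at': [394.2, 208.4], 'conf': 0.75} [ 0.6754 -0.3895  0.    ]
scene coupling {'at': [322.5, 198.2], 'conf': 0.86} [ 0.4929 -0.3079  0.    ]
scene mallet {'at': [177.8, 437.0], 'conf': 0.84} [0.4313 0.5574 0.    ]
scene chisel {'at': [395.7, 135.5], 'conf': 0.8} [
[... 378 characters left out ...]
 disc_pivot {'at': [211.0, 400.6], 'conf': 0.68} [ 0.0422 -0.0707]
top bar_tip {'at': [216.8, 355.9], 'conf': 0.65} [-0.0083  0.0625]
top bar_pivot {'at': [203.7, 362.3], 'conf': 0.56} [0.0369 0.0523]
top mug {'at': [193.3, 300.3], 'conf': 0.68} [0.665  0.1273 0.    ]
top glue {'at': [195.8, 298.7], 'conf': 0.74} [0.6569 0.1327 0.    ]
top coupling {'at': [242.3, 434.7], 'conf': 0.54} [ 0.4941 -0.3055  0.    ]
top mallet {'at': [269.6, 165.3], 'conf': 0.62} [0.4274 0.5667 0.    ]
top chisel {'at': [208.4, 492.4], 'conf': 0.59} [ 0.6004 -0.4983  0.    ]
top offcut {'at': [321.7, 217.0], 'conf': 0.7} [0.2568 0.4019 0.    ]
top tape {'at': [306.6, 459.8], 'conf': 0.52} [ 0.2849 -0.3783  0.    ]
```

View pics/c8.png

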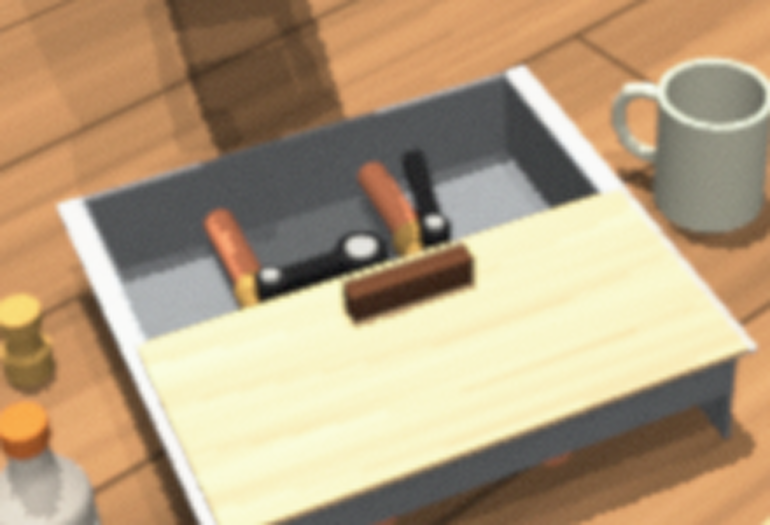

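View pics/c8t.png

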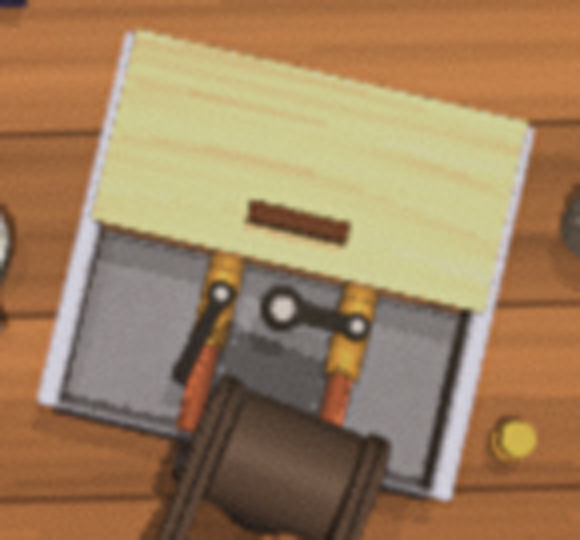

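```bash
python3 -c "
from h import *
print(ctrl.sign_off())"
```

```text
the job is handed in; nothing more can be done
None
```

I slid the cover fully back and pushed the disc-ended handle clockwise to its stop. Both moves were made only with the shut fingertips, and I handed the job in at about 16 s of the 51 s allowed.

- **Cover:** I pushed the lug until it met a firm stop at about 18 N. The last pictures put the lug at box x = 101–103 mm, against 105 mm at the stop, which makes the cover joint about 0.146–0.148 m.
- **Disc handle:** It met a firm stop at about 18 N with the fingertip where I expected it. In the last pictures it lies across its pipe, within about 0.02 rad of square to it.
- **Other handle and bystanders:** The bar handle shows no change. The readings for the mug, coupling, mallet, chisel, offcut and tape agree with the first ones within the detectors' scatter of up to about 17 mm. The arm finished clear above the bench, with about zero force on it.

Two readings in the last check disagreed:

- **Disc tip:** The top camera's network put it about 10 mm closer to the pivot than the scene camera did. The direction of the handle agreed, and the pictures showed it shut.
- **Glue bottle:** The top network reported the mug's place for it. The scene network had it within about 5 mm of its start.

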